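# Lay out stripped deck parts for refitting in reverse order

## Task

The four parts taken out of the cassette deck stand in the coloured cradles of the strip-down rack in the order they came off; move them to the refit rack in reverse order, so that the part nearest the strip-down rack's green end goes to the pocket farthest from the refit rack's green end, the next one beside it, and so on, until the part that was farthest from the green end is nearest it. Set each part down upright, fully down on the floor of its pocket, without dropping it, and let go.

Things in the scene. Friction and masses are not known exactly. Their poses are not given: they have to be found in the camera images.
- motor: drive motor: an upright silver can 34 mm across and 36 mm tall with a blue band low on its side, then a brass pulley 13 mm across up to 46 mm. Origin at the centre of its underside, z up. 85 to 170 g. Stands loose in the blue cradle.
- solenoid: solenoid: an upright square block 30 by 30 by 40 mm (sides along its x and y) of yellow coil in a steel frame, square yellow patch on top and a dark plunger 10 mm across up to 46 mm. Origin at the centre of its underside, z up. 70 to 140 g. Stands loose in the yellow cradle, roughly square with it.
- idler: idler wheel: an upright black rubber wheel 36 mm across, from 16 to 42 mm above its underside, with a white disc on top and a steel pin up to 46 mm, on a 20 mm stem and a white foot 34 mm across. Origin at the centre of its underside, z up. 40 to 85 g. Stands loose in the white cradle.
- reel_hub: reel hub: an upright red plastic barrel 26 mm across, from 6 to 40 mm above its underside, on a red foot 36 mm across and 6 mm thick, with a 12 mm boss and three black fins on top up to 46 mm. Origin at the centre of its underside, z up. 35 to 70 g. Stands loose in the red cradle.
- cradle_blue: blue plastic cradle (grey pocket floor) fixed on the strip-down rack, 54 (x) by 70 (y) by 10 mm high, axes parallel to the rack's; origin at the centre of its underside. Pocket 46 by 46 mm, floor 4 mm above the origin, lips 6 mm high. Holds the motor at the start and still marks its place when it is gone; its place in the row changes from start to start.
- cradle_yellow: yellow plastic cradle (grey pocket floor) fixed on the strip-down rack, 54 (x) by 70 (y) by 10 mm high, axes parallel to the rack's; origin at the centre of its underside. Pocket 46 by 46 mm, floor 4 mm above the origin, lips 6 mm high. Holds the solenoid at the start and still marks its place when it is gone; its place in the row changes from start to start.
- cradle_white: white plastic cradle (grey pocket floor) fixed on the strip-down rack, 54 (x) by 70 (y) by 10 mm high, axes parallel to the rack's; origin at the centre of its underside. Pocket 46 by 46 mm, floor 4 mm above the origin, lips 6 mm high. Holds the idler wheel at the start and still marks its place when it is gone; its place in the row changes from start to start.
- cradle_red: red plastic cradle (grey pocket floor) fixed on the strip-down rack, 54 (x) by 70 (y) by 10 mm high, axes parallel to the rack's; origin at the centre of its underside. Pocket 46 by 46 mm, floor 4 mm above the origin, lips 6 mm high. Holds the reel hub at the start and still marks its place when it is gone; its place in the row changes from start to start.
- strip_rack: strip-down rack: fixed dark steel plate 228 by 74 by 4 mm on the table, left or right of the robot, yawed up to 20 degrees. It carries the coloured cradles in a row along its x, centred at x = +84, +28, -28, -84 mm, y = 0, undersides at z = 4 mm. A green block (x = 114 to 130 mm, 14 mm high) marks its green end, away from the robot. Origin: centre of the plate's underside.
- refit_rack: refit rack: fixed dark wooden bar 228 by 74 mm on the table, on the other side, yawed likewise. Four empty pockets in a row along its x, centred at x = +84, +28, -28, -84 mm, y = 0, each 46 by 46 mm, floor at z = 8 mm, pale wooden lips up to 14 mm. A green block (x = 114 to 130 mm, 14 mm high) marks its green end, away from the robot. Origin: centre of the bar's underside.

How it is judged:
By the outcome, as a careful person would: the job done as asked, in the order asked, and still so for the second after the job is handed in, with the robot touching nothing.
It also fails if it takes over 112 s, if anything falls off the work surface, if the arm or the gripper's body presses on something with over 40 N, if the wrist force passes 120 N, or if a joint passes its speed limit or range.

## Robot

A 6-joint arm with a two-finger parallel gripper is mounted at the origin on the work surface. World frame = base frame: x ahead of the robot, y to its left, z up, the work surface at z = 0. Lengths are in mm, angles in rad, forces in N, time in s.
With the tool pointing down it reaches from about 275 to 1000 mm from the base axis. Payload 8.4 kg.
Tool frame: the origin (TCP) lies at the very end of the fingers, on their centre line; the grasp point (between the pads) lies 19 mm behind it (r.tcp_to_grasp is the distance from the TCP to the grasp point, in mm); z points along the fingers, y is the line along which they close (so a half turn about z gives the same grasp; the last joint's range is limited). The gripper opens to 85 mm and grips with 20 to 120 N. Pads are 22 mm wide; open, the fingers measure 114 mm over their backs; the gripper's body (76 mm by 85 mm) begins 54 mm behind the grasp point. The pads swing forward as they close: fully open they stand 13 mm farther back than shut.
Start: joints at [-1.294, 0.353, 1.633, -0, 1.155, -0.002], TCP at [172, -600.869, 231.281] pointing down, gripper open.
Joint ranges: [-2.63, 2.63], [-0.92, 2.1], [0.06, 2.66], [-1.3, 4.44], [0, 2.69], [-3.02, 3.02]. Speed limits (rad/s): [2.22, 2.22, 2.79, 3.14, 3.14, 3.14].

## Interface

Orientations are given as [roll, pitch, yaw] about the fixed x, y, z axes, in that order (R = Rz(yaw) Ry(pitch) Rx(roll)).
In Python, from rig import r gives the robot as it stands. The module is installed in compiled form; this text tells all that it offers.
- The arm moves only by the tool play_rows, never from a script. Its argument "rows" is a list of rows, each an object with "dp": the shift along the tool's x, y, z in units of 40 mm (1.0 is 40 mm), a list of three; "turn": the turn, a rotation vector about the tool's x, y, z in units of 6 degrees (1.0 is 6 degrees), a list of three; "fingers": the closure, from 0 (fully open) to 1 (shut). In form: [{"dp": [tx, ty, tz], "turn": [wx, wy, wz], "fingers": fingers}, ...]. A call has 1 to 5 rows; each row shifts and turns the commanded pose from where the row before left it, along the tool's axes as they then stand; what a row does not reach is not made up. A row lasts 1/12 s, in which the tool goes at most 41.7 mm and 7.16 degrees, less where a joint would pass 70% of its speed; a pose out of reach is approached as far as the arm can. A call is refused whole if a number of a shift passes 1 or a number of a turn 1, either way. A call with a gripper value outside its range is refused whole. The fingers move at their own pace and stop on an object; "force" is the grip in N (left out, the last holds). Time passes only in rows, so rows that do not move let the fingers close. It gives the time, the measured TCP pose, the force, the opening and the grip force at its end, in the units of the state.
- r.sense(): the state, without advancing time (a new reading comes with each control period).
- r.grab_frame(name): name is "side" or "top"; returns a dict with "pixels" (400x640x3 uint8, red, green, blue), "fx", "fy", "cx", "cy" (pixels), "dist" ([k1, k2, p1, p2, k3] as OpenCV has them; the pictures are not rectified), "pose" (4x4, takes a point from camera to world coordinates). Camera axes: x right, y down, z forward; pixel columns grow to the right and rows downward; lengths in mm; the calibration is good to about 2 mm. A picture is of the moment at which its call begins. There is no depth.
- r.sign_off(): hands the job in; it is judged then, once.
The state is a dict: "clock": time; "qpos": joint angles; "qvel": joint speeds; "joint_efforts": joint torques, N m; "eef_pos": TCP position; "tcp_rot": TCP orientation; "contact_force": force on the tool from outside, world axes, zero at the start; "wrist_torque": the same for the moment, N m; "opening": opening from 0.0 (shut) to 1.0 (fully open); "grasp_force": force on a finger pad.
Only numpy, scipy, OpenCV 4.12 (cv2) and the standard library are available. Lean on these libraries where they do the work, as an engineer would, in place of code of your own. Each camera call takes 0.05 s, during which the arm holds its last target. There are 200 camera calls.

## Working session

There is one attempt and no reset: what is moved stays moved. The work goes in short steps, Python scripts to look and compute and a tool call to move; the robot and the scene stay as the last step left them, time stands still between calls to the robot, and variables do not carry over. Pictures are saved under pics/ and viewed, at most 14 in all, crops included, and the job is handed in when it is done.

Besides the shell and the picture viewer there is one more tool, called after "Request:" as a command line: name --argument value ..., lists and objects as JSON in quotes. play_rows: Moves the arm, as the interface text tells. Its arguments: {"type":"object","properties":{"rows":{"type":"array"},"force":{"type":"number"}},"required":["rows"]}

```bash
mkdir -p pics; python3 - <<'E'
from rig import r
import cv2,numpy as np
for n in("side","top"):
    f=r.grab_frame(n); cv2.imwrite(f"pics/{n}0.png",f["pixels"][:,:,::-1]); print(n,f["fx"],f["fy"],f["cx"],f["cy"],f["dist"]);print(np.round(f["pose"],3).tolist())
print(r.sense(), r.tcp_to_grasp)
E
```

```text
side 445.5774943414851 445.5774943414851 318.96590231105284 206.7687208918596 [0.00129971 0.         0.         0.         0.        ]
[[0.813, -0.437, 0.386, 202.234], [-0.583, -0.622, 0.523, -458.472], [0.012, -0.65, -0.76, 679.969], [0.0, 0.0, 0.0, 1.0]]
top 480.4091922066324 480.4091922066324 332.4372338509358 199.56262877767816 [0.01410965 0.         0.         0.         0.        ]
[[0.015, -0.973, 0.232, 297.965], [-1.0, -0.016, -0.001, -25.812], [0.005, -0.232, -0.973, 1091.509], [0.0, 0.0, 0.0, 1.0]]
{'clock': 0.1, 'qpos': array([-1.29440222e+00,  3.53589394e-01,  1.63401486e+00, -4.36227902e-05,
        1.15519205e+00, -2.38801683e-03]), 'qvel': array([ 0.00061002, -0.00021871, -0.00179919,  0.00186008, -0.00114839,
        0.0001986 ]), 'joint_efforts': array([-6.62318439e-05, -6.06351900e+01, -3.42819250e+01,  8.91076354e-06,
        3.86865082e-03, -1.14495830e-05]), 'eef_pos': array([ 171.87588905, -600.48774432,  230.64940265]), 'tcp_rot': array([-3.14038891e+00,  3.70136079e-05,  2.78799781e-01]), 'contact_force': array([-0.11028295, -0.38085774,  0.19264884]), 'wrist_torque': array([-0.01079362, -0.01208318,  0.02753731]), 'grasp_force': 0.0, 'opening': 1.001019580758087} 18.700000000000003
```

View pics/side0.png

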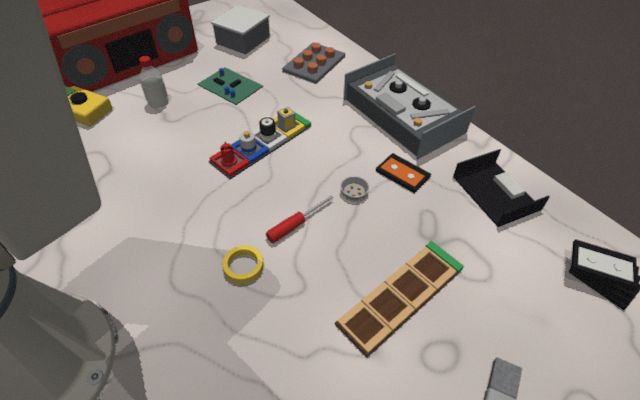

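View pics/top0.png

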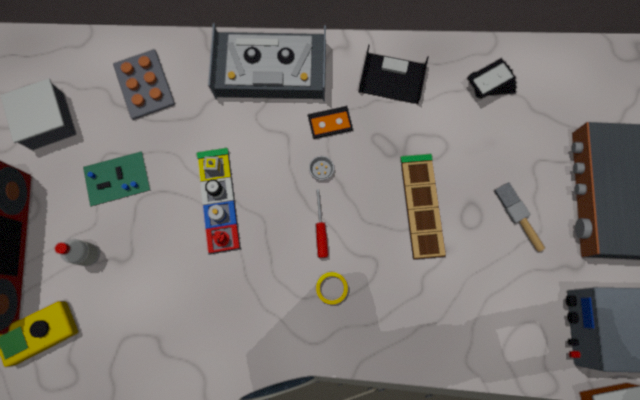

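The side view shows the strip rack at about (260,140) and the refit rack at about (400,297). The top view shows the strip rack at (218,202), with yellow, white, blue and red in order from the green end, and the refit rack at (423,207). I'll enlarge both racks next.

```bash
python3 - <<'E'
import cv2,numpy as np
t=cv2.imread("pics/top0.png");s=cv2.imread("pics/side0.png")
a=cv2.resize(t[145:260,190:245],None,fx=5,fy=5,interpolation=cv2.INTER_CUBIC)
b=cv2.resize(s[100:180,205:315],None,fx=4.5,fy=4.5,interpolation=cv2.INTER_CUBIC)
o=np.zeros((600,800,3),np.uint8);o[:575,:275]=a;o[:360,280:280+495]=b
c=cv2.resize(s[238:358,330:468],None,fx=2,fy=2);o[360:600,280:556]=c
c=cv2.resize(t[148:265,395:450],None,fx=2,fy=2);o[360:594,570:680]=c
cv2.imwrite("pics/comp.png",o)
for n,im in(("top",t),("side",s)):
    h=cv2.cvtColor(im,cv2.COLOR_BGR2HSV); reg=[(190,145,245,260),(395,148,450,265)] if n=="top" else [(205,100,315,180),(330,238,468,358)]
    for (x0,y0,x1,y1) in reg:
        H=h[y0:y1,x0:x1]
        for nm,lo,hi in [("green",(50,120,60),(75,255,255)),("yellow",(22,150,80),(33,255,255)),("blue",(100,120,60),(125,255,255)),("red",(0,150,60),(6,255,255)),("wood",(8,70,120),(24,200,255)),("dkwood",(3,90,20),(20,255,110))]:
            m=cv2.inRange(H,lo,hi); k,l,st,ce=cv2.connectedComponentsWithStats(m)
            for i in range(1,k):
                if st[i,4]>15: print(n,nm,st[i].tolist(),np.round(ce[i]+[x0,y0],1))
E
```

```text
top green [7, 3, 31, 10, 168] [212.1 152.7]
top yellow [8, 10, 33, 26, 298] [215.3 168.6]
top yellow [16, 14, 9, 8, 57] [210.3 162.7]
top blue [14, 56, 33, 27, 319] [220.8 214.3]
top red [16, 81, 33, 27, 435] [221.8 239.1]
top wood [22, 64, 6, 5, 24] [214.3 210.9]
top green [6, 6, 31, 9, 183] [415.8 157.9]
top wood [8, 13, 43, 97, 1362] [423.3 209.5]
top dkwood [13, 16, 22, 19, 346] [418.4 172.8]
top dkwood [17, 38, 21, 20, 355] [421.7 196. ]
top dkwood [20, 62, 21, 20, 372] [424.8 219.6]
top dkwood [23, 86, 21, 21, 390] [428. 244.]
top dkwood [18, 103, 32, 8, 39] [426.2 256.2]
side green [90, 14, 15, 14, 80] [302.8 120.5]
side yellow [75, 10, 12, 6, 32] [285.4 112.3]
side yellow [81, 16, 8, 12, 63] [289.1 121.7]
side yellow [70, 20, 30, 19, 165] [293.3 129.5]
side blue [27, 40, 37, 23, 255] [252.3 151.2]
side blue [37, 46, 14, 6, 36] [248.8 149.5]
side red [5, 43, 39, 33, 522] [228.8 159.9]
side wood [75, 8, 13, 8, 54] [285.6 111.8]
side wood [68, 16, 5, 6, 21] [275.3 118.8]
side wood [71, 20, 28, 17, 130] [291.6 129. ]
side wood [39, 31, 6, 4, 20] [246.3 132.6]
side green [97, 4, 36, 30, 278] [444.7 256. ]
side wood [8, 9, 118, 105, 2496] [396.1 298.6]
side dkwood [84, 15, 34, 29, 522] [430.9 266.8]
side dkwood [63, 32, 35, 31, 577] [410. 285.]
side dkwood [6, 34, 121, 84, 387] [386.5 324.5]
side dkwood [40, 51, 37, 32, 628] [387.6 304.4]
side dkwood [16, 70, 38, 36, 705] [363.9 325.2]
```

View pics/comp.png

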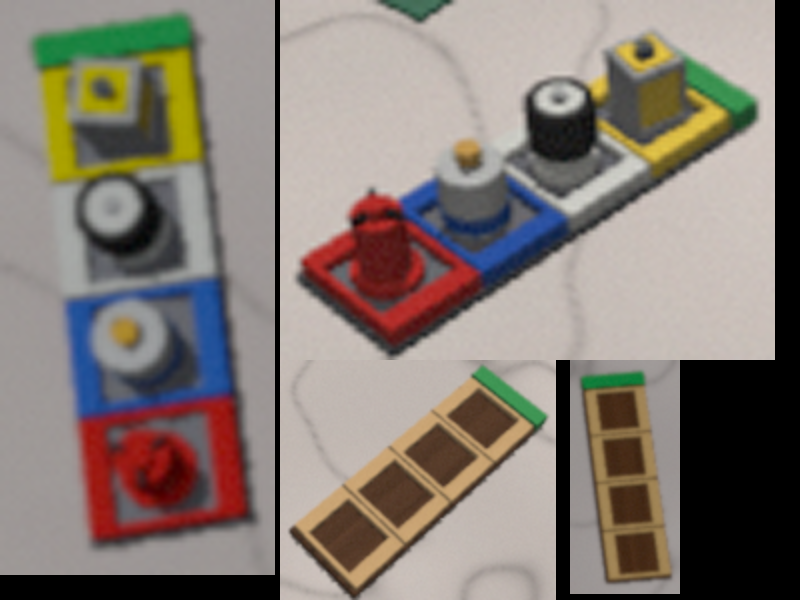

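The composite shows both racks clearly. In the strip-rack top crop the plunger is at (104,92), the idler pin at (113,210), the pulley at (125,332) and the hub top at (153,460). In the side crop they are at (645,46), (559,98), (467,147) and (376,208). Next I'll triangulate these and the rack corners.

```bash
cat > h.py <<'E'
import cv2,numpy as np
from rig import r
def ray(f,p):
    K=np.array([[f["fx"],0,f["cx"]],[0,f["fy"],f["cy"]],[0,0,1]])
    u=cv2.undistortPoints(np.array([[p]],float),K,np.array(f["dist"]))[0,0]
    T=np.array(f["pose"]);return T[:3,3],T[:3,:3]@np.array([u[0],u[1],1])
def plane(f,p,z):
    o,d=ray(f,p);return o+d*(z-o[2])/d[2]
def tri(f,p,g,q):
    a,d=ray(f,p);b,e=ray(g,q);s=np.linalg.lstsq(np.c_[d,-e],b-a,rcond=None)[0]
    A=a+s[0]*d;B=b+s[1]*e;return (A+B)/2,np.linalg.norm(A-B)
E
python3 - <<'E'
from h import *
t=r.grab_frame("top");s=r.grab_frame("side")
T=lambda p:((p[0]+.5)/5-.5+190,(p[1]+.5)/5-.5+145)
S=lambda p:((p[0]-280+.5)/4.5-.5+205,(p[1]+.5)/4.5-.5+100)
for n,a,b,z in [("sol",(104,92),(645,44),54),("idl",(113,210),(559,98),54),("mot",(125,331),(467,145),54),("hub",(153,462),(376,206),54),
 ("redL",(92,543),(302,264),14),("redR",(245,515),(393,325),14),("yelR",(193,52),(735,113),14),
 ("y/w R",(203,162),(652,160),14),("w/b R",(217,281),(568,208),14),("b/r R",(231,397),(483,266),14)]:
    p,e=tri(t,T(a),s,S(b));print(n,p.round(1),round(e,1),"planes",plane(t,T(a),z).round(0)[:2],plane(s,S(b),z).round(0)[:2])
# refit pockets
tp=[(418.4,172.8),(421.7,196),(424.8,219.6),(428,244)];sp=[(430.9,266.8),(410,285),(387.6,304.4),(363.9,325.2)]
for a,b in zip(tp,sp):
    p,e=tri(t,a,s,b);print("pk",p.round(1),round(e,1),plane(t,a,8).round(1)[:2],plane(s,b,8).round(1)[:2])
for f,reg in((t,(395,148,450,265)),(s,(330,238,468,358))):
    x0,y0,x1,y1=reg;H=cv2.cvtColor(f["pixels"][y0:y1,x0:x1],cv2.COLOR_RGB2HSV)
    m=cv2.inRange(H,(8,70,110),(24,200,255));c=max(cv2.findContours(m,0,2)[0],key=cv2.contourArea)
    P=np.array([plane(f,q[0]+[x0,y0],14)[:2] for q in c],np.float32)
    print("wood",cv2.minAreaRect(P))
    m=cv2.inRange(H,(50,120,60),(75,255,255));P=np.argwhere(m)[:,::-1].mean(0)+[x0,y0];print("green",plane(f,P,14))
for f,reg in((t,(190,145,245,260)),(s,(205,100,315,180))):
    x0,y0,x1,y1=reg;H=cv2.cvtColor(f["pixels"][y0:y1,x0:x1],cv2.COLOR_RGB2HSV)
    m=cv2.inRange(H,(50,120,60),(75,255,255));P=np.argwhere(m)[:,::-1].mean(0)+[x0,y0];print("green",plane(f,P,14))
E
```

```text
sol [624.8 248.1  58.2] 0.8 planes [626. 249.] [628. 253.]
idl [570.8 241.5  53.3] 0.4 planes [571. 241.] [570. 241.]
mot [514.4 231.2  57.8] 1.2 planes [516. 232.] [516. 236.]
hub [456.7 214.   61. ] 0.0 planes [458. 216.] [460. 222.]
redL [427.5 249.9  12.5] 0.8 planes [427. 250.] [427. 248.]
redR [440.3 180.6  20.5] 1.4 planes [441. 182.] [443. 187.]
yelR [658.  218.2  18.8] 1.6 planes [659. 220.] [662. 223.]
y/w R [603.2 210.2  20. ] 0.4 planes [605. 211.] [607. 216.]
w/b R [546.5 198.9  24.8] 1.3 planes [548. 201.] [553. 210.]
b/r R [493.5 189.8  21.9] 1.4 planes [494. 192.] [498. 197.]
pk [ 622.2 -227.1   13.3] 1.0 [ 624.3 -228.4] [ 625.1 -225.1]
pk [ 566.2 -233.1   13.9] 1.3 [ 568.2 -234.6] [ 568.8 -230.9]
pk [ 510.6 -238.6   13.5] 1.7 [ 512.5 -240.1] [ 512.3 -236.5]
pk [ 454.8 -244.3   13.2] 1.3 [ 456.2 -245.7] [ 456.1 -242.5]
wood ((538.8095092773438, -235.7220458984375), (222.93687438964844, 70.91767883300781), 5.887741565704346)
green [ 658.99310401 -222.06984553   14.        ]
wood ((537.81005859375, -235.64886474609375), (223.73135375976562, 71.25090789794922), 5.9879631996154785)
green [ 658.21188045 -225.11028609   14.        ]
green [663.80783636 257.50528899  14.        ]
green [665.12235458 240.12796646  14.        ]
```

```bash
cat >> h.py <<'E'
def go(x,y,z,yawdeg):
    s=r.sense();p=s["eef_pos"];psi=s["tcp_rot"][2]
    d=np.array([x,y,z])-p;c,q=np.cos(psi),np.sin(psi)
    print("clock",round(s["clock"],2),"tcp",p.round(1),"rot",np.degrees(s["tcp_rot"]).round(2),"op",round(float(s["opening"]),3),"gf",round(float(s["grasp_force"]),1),"F",s["contact_force"].round(1))
    print("dp units",np.round(np.array([d[0]*c+d[1]*q,d[0]*q-d[1]*c,-d[2]])/40,2),"turn z units",round((np.degrees(psi)-yawdeg)/6,2))
E
python3 - <<'E'
from h import *
f=r.grab_frame("top");x0,y0,x1,y1=190,145,245,260
H=cv2.cvtColor(f["pixels"][y0:y1,x0:x1],cv2.COLOR_RGB2HSV)
m=cv2.inRange(H,(22,150,80),(33,255,255))|cv2.inRange(H,(100,120,60),(125,255,255))|cv2.inRange(H,(0,150,60),(6,255,255))
P=np.array([plane(f,q[::-1]+np.array([x0,y0]),14)[:2] for q in np.argwhere(m)],np.float32)
print(cv2.minAreaRect(P))
go(458.5,218.5,150,10)
E
```

```text
((544.5492553710938, 235.27926635742188), (224.54718017578125, 70.32719421386719), 10.506437301635742)
clock 0.25 tcp [ 171.9 -600.7  230.9] rot [-179.96    0.     15.98] op 0.999 gf 0.0 F [ 0.5  0.1 -0.4]
dp units [ 12.52 -17.72   2.02] turn z units 1.0
```

Request:
play_rows --rows '[{"dp": [0.57, -0.8, 0.05], "turn": [0, 0, 0], "fingers": 0}, {"dp": [0.57, -0.8, 0.05], "turn": [0, 0, 0], "fingers": 0}, {"dp": [0.57, -0.8, 0.05], "turn": [0, 0, 0], "fingers": 0}, {"dp": [0.57, -0.8, 0.05], "turn": [0, 0, 0], "fingers": 0}, {"dp": [0.57, -0.8, 0.05], "turn": [0, 0, 0], "fingers": 0}]' --force 35

```text
clock: 0.67
eef_pos: [237.7, -413.9, 221.1]
tcp_rot: [-3.142, -0.0, 0.278]
contact_force: [0.7, -0.6, -0.2]
opening: 0.995
grasp_force: 0.0
```

Request:
play_rows --rows '[{"dp": [0.57, -0.8, 0.05], "turn": [0, 0, 0], "fingers": 0}, {"dp": [0.57, -0.8, 0.05], "turn": [0, 0, 0], "fingers": 0}, {"dp": [0.57, -0.8, 0.05], "turn": [0, 0, 0], "fingers": 0}, {"dp": [0.57, -0.8, 0.05], "turn": [0, 0, 0], "fingers": 0}, {"dp": [0.57, -0.8, 0.05], "turn": [0, 0, 0], "fingers": 0}]'

```text
clock: 1.08
eef_pos: [303.2, -228.8, 211.4]
tcp_rot: [3.141, -0.0, 0.278]
contact_force: [1.2, -0.1, -0.0]
opening: 1.001
grasp_force: 0.0
```

Request:
play_rows --rows '[{"dp": [0.57, -0.8, 0.05], "turn": [0, 0, 0], "fingers": 0}, {"dp": [0.57, -0.8, 0.05], "turn": [0, 0, 0], "fingers": 0}, {"dp": [0.57, -0.8, 0.05], "turn": [0, 0, 0], "fingers": 0}, {"dp": [0.57, -0.8, 0.05], "turn": [0, 0, 0], "fingers": 0}, {"dp": [0.57, -0.8, 0.05], "turn": [0, 0, 0], "fingers": 0}]'

```text
clock: 1.5
eef_pos: [368.9, -43.4, 201.5]
tcp_rot: [3.141, -0.001, 0.279]
contact_force: [0.8, -0.1, 0.4]
opening: 0.999
grasp_force: 0.0
```

Request:
play_rows --rows '[{"dp": [0.57, -0.8, 0.05], "turn": [0, 0, 0], "fingers": 0}, {"dp": [0.57, -0.8, 0.05], "turn": [0, 0, 0], "fingers": 0}, {"dp": [0.57, -0.8, 0.05], "turn": [0, 0, 0], "fingers": 0}, {"dp": [0.57, -0.8, 0.05], "turn": [0, 0, 0], "fingers": 0}, {"dp": [0.57, -0.8, 0.05], "turn": [0, 0, 0.95], "fingers": 0}]'

```text
clock: 1.92
eef_pos: [434.5, 142.1, 191.3]
tcp_rot: [3.142, -0.001, 0.181]
contact_force: [1.0, -1.1, 0.7]
opening: 1.001
grasp_force: 0.0
```

```bash
python3 -c "
from h import *
go(461,219.5,90,10.3)"
```

```text
clock 1.92 tcp [434.5 142.1 191.3] rot [ 1.800e+02 -3.000e-02  1.038e+01] op 1.001 gf 0.0 F [ 1.  -1.1  0.7]
dp units [ 1.   -1.78  2.53] turn z units 0.01
```

Request:
play_rows --rows '[{"dp": [0.34, -0.6, 0.5], "turn": [0, 0, 0], "fingers": 0}, {"dp": [0.33, -0.59, 0.5], "turn": [0, 0, 0], "fingers": 0}, {"dp": [0.33, -0.59, 0.5], "turn": [0, 0, 0], "fingers": 0}, {"dp": [0, 0, 0.8], "turn": [0, 0, 0], "fingers": 0}, {"dp": [0, 0, 0.23], "turn": [0, 0, 0], "fingers": 0}]'

```text
clock: 2.33
eef_pos: [459.2, 217.5, 86.7]
tcp_rot: [3.141, 0.004, 0.181]
contact_force: [-0.7, -1.4, -0.8]
opening: 1.001
grasp_force: 0.0
```

```bash
python3 -c "
from h import *
go(461,219.5,20,10.3)
t=r.grab_frame('top')['pixels'][120:300,170:330,::-1];s=r.grab_frame('side')['pixels'][20:200,180:340,::-1]
cv2.imwrite('pics/a1.png',cv2.resize(np.hstack([t,s]),None,fx=2.5,fy=2.5,interpolation=cv2.INTER_CUBIC))"
```

```text
clock 2.33 tcp [459.2 217.5  86.7] rot [179.94   0.24  10.39] op 1.001 gf 0.0 F [-0.7 -1.4 -0.8]
dp units [ 0.05 -0.04  1.67] turn z units 0.02
```

View pics/a1.png

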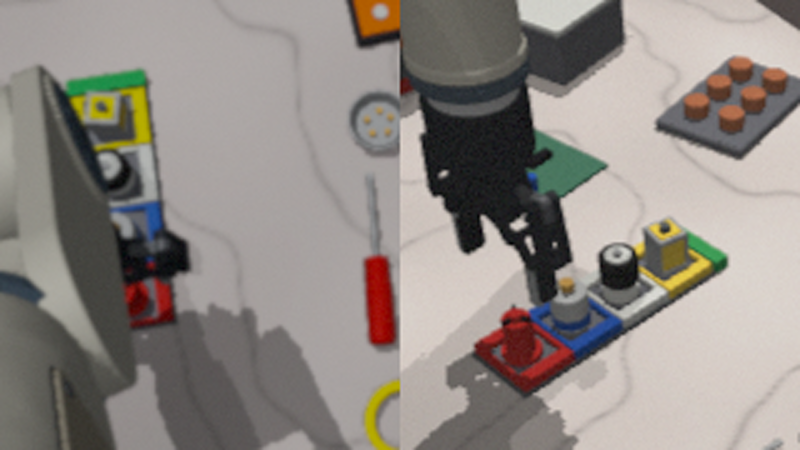

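The fingers straddle the red cradle row. The near fingertip is at about (545,298) in the side crop, which is full-frame (238,139). I'll check that against the TCP projection.

```bash
python3 -c "
from h import *
s=r.grab_frame('side')
def pr(f,p):
    T=np.linalg.inv(f['pose']);c=T[:3,:3]@np.array(p)+T[:3,3];return np.round([f['fx']*c[0]/c[2]+f['cx'],f['fy']*c[1]/c[2]+f['cy']],1)
print(pr(s,(468,170,100)),pr(s,(466,176,87)),pr(s,(459.2,217.5,54)))
go(460,219,20,10.3)"
```

```text
[238.8 140.5] [237.3 144.2] [226.7 146.5]
clock 2.48 tcp [460.1 216.3  89.8] rot [1.7996e+02 1.4000e-01 1.0260e+01] op 1.005 gf 0.0 F [-0.2 -0.5  0.1]
dp units [ 0.01 -0.07  1.75] turn z units -0.01
```

Request:
play_rows --rows '[{"dp": [0.0, -0.05, 0.6], "turn": [0, 0, 0], "fingers": 0}, {"dp": [0, 0, 0.6], "turn": [0, 0, 0], "fingers": 0}, {"dp": [0, 0, 0.4], "turn": [0, 0, 0], "fingers": 0}, {"dp": [0, 0, 0.15], "turn": [0, 0, 0], "fingers": 0.2}, {"dp": [0, 0, 0], "turn": [0, 0, 0], "fingers": 0.4}]'

```text
clock: 2.9
eef_pos: [460.6, 218.4, 20.5]
tcp_rot: [3.141, 0.0, 0.178]
contact_force: [-0.7, -0.3, -0.3]
opening: 0.748
grasp_force: 0.0
```

Request:
play_rows --rows '[{"dp": [0, 0, 0], "turn": [0, 0, 0], "fingers": 0.6}, {"dp": [0, 0, 0], "turn": [0, 0, 0], "fingers": 1}, {"dp": [0, 0, 0], "turn": [0, 0, 0], "fingers": 1}, {"dp": [0, 0, 0], "turn": [0, 0, 0], "fingers": 1}, {"dp": [0, 0, 0], "turn": [0, 0, 0], "fingers": 1}]'

```text
clock: 3.32
eef_pos: [461.6, 219.4, 21.6]
tcp_rot: [-3.141, -0.002, 0.179]
contact_force: [-0.6, -1.5, 9.0]
opening: 0.293
grasp_force: 33.8
```

Request:
play_rows --rows '[{"dp": [0, 0, 0], "turn": [0, 0, 0], "fingers": 1}, {"dp": [0, 0, 0], "turn": [0, 0, 0], "fingers": 1}, {"dp": [0, 0, 0], "turn": [0, 0, 0], "fingers": 1}]'

```text
clock: 3.57
eef_pos: [461.6, 219.4, 21.6]
tcp_rot: [-3.141, -0.002, 0.179]
contact_force: [0.0, -1.4, 8.4]
opening: 0.293
grasp_force: 33.8
```

```bash
python3 -c "
from h import *
go(460,219,120,5.9)
t=r.grab_frame('top')['pixels'][120:300,170:330,::-1];s=r.grab_frame('side')['pixels'][80:190,200:310,::-1]
cv2.imwrite('pics/a2.png',cv2.resize(s,None,fx=5,fy=5,interpolation=cv2.INTER_CUBIC))"
```

```text
clock 3.57 tcp [461.6 219.4  21.6] rot [-1.7998e+02 -1.3000e-01  1.0280e+01] op 0.293 gf 33.8 F [ 0.  -1.4  8.4]
dp units [-0.04  0.   -2.46] turn z units 0.73
```

View pics/a2.png

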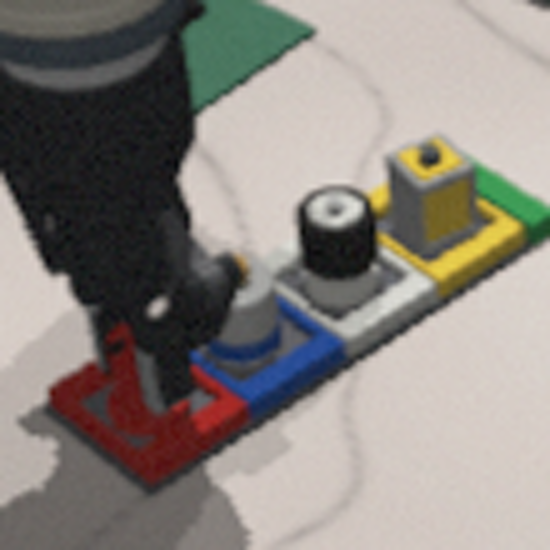

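The hub is gripped at an opening of 0.293, about 25 mm, which matches its 26 mm barrel. Next I lift it and carry it across.

Request:
play_rows --rows '[{"dp": [0, 0, -0.4], "turn": [0, 0, 0], "fingers": 1}, {"dp": [0, 0, -0.8], "turn": [0, 0, 0], "fingers": 1}, {"dp": [0, 0.1, -0.5], "turn": [0, 0, 0], "fingers": 1}, {"dp": [0.07, 0.45, 0], "turn": [0, 0, 0], "fingers": 1}, {"dp": [0.17, 0.98, 0], "turn": [0, 0, 0], "fingers": 1}]'

```text
clock: 4.08
eef_pos: [482.0, 162.8, 90.5]
tcp_rot: [-3.14, -0.005, 0.183]
contact_force: [0.6, 0.3, -0.5]
opening: 0.292
grasp_force: 34.6
```

Request:
play_rows --rows '[{"dp": [0.17, 0.98, 0], "turn": [0, 0, 0], "fingers": 1}, {"dp": [0.17, 0.98, 0], "turn": [0, 0, 0], "fingers": 1}, {"dp": [0.17, 0.98, 0], "turn": [0, 0, 0], "fingers": 1}, {"dp": [0.17, 0.98, 0], "turn": [0, 0, 0], "fingers": 1}, {"dp": [0.17, 0.98, 0], "turn": [0, 0, 0], "fingers": 1}]'

```text
clock: 4.5
eef_pos: [549.9, -28.2, 89.0]
tcp_rot: [3.141, -0.001, 0.179]
contact_force: [1.2, 0.9, 0.3]
opening: 0.292
grasp_force: 34.6
```

Request:
play_rows --rows '[{"dp": [0.17, 0.98, 0], "turn": [0, 0, 0], "fingers": 1}, {"dp": [0.17, 0.98, 0], "turn": [0, 0, 0], "fingers": 1}, {"dp": [0.17, 0.98, 0], "turn": [0, 0, 0], "fingers": 1}, {"dp": [0.17, 0.98, 0], "turn": [0, 0, 0], "fingers": 1}, {"dp": [0.16, 0.8, 0], "turn": [0, 0, 0], "fingers": 1}]'

```text
clock: 4.92
eef_pos: [616.8, -209.0, 89.1]
tcp_rot: [3.141, -0.001, 0.179]
contact_force: [0.1, 0.6, -0.6]
opening: 0.291
grasp_force: 34.6
```

Request:
play_rows --rows '[{"dp": [0.1, 0.5, 0], "turn": [0, 0, 0.4], "fingers": 1}, {"dp": [0, 0, 0], "turn": [0, 0, 0.33], "fingers": 1}, {"dp": [0, 0, 0], "turn": [0, 0, 0], "fingers": 1}]'

```text
clock: 5.17
eef_pos: [623.9, -226.5, 88.6]
tcp_rot: [3.141, -0.001, 0.099]
contact_force: [-0.1, -0.0, -0.8]
opening: 0.293
grasp_force: 34.7
```

```bash
python3 -c "
from h import *
go(622.5,-227,22,5.9)
t=r.grab_frame('top')['pixels'][140:230,360:460,::-1];s=r.grab_frame('side')['pixels'][200:300,390:490,::-1]
o=np.zeros((100,200,3),np.uint8);o[:90,:100]=t;o[:,100:]=s
cv2.imwrite('pics/a3.png',cv2.resize(o,None,fx=4,fy=4,interpolation=cv2.INTER_CUBIC))"
```

```text
clock 5.17 tcp [ 623.9 -226.5   88.6] rot [ 1.7998e+02 -5.0000e-02  5.6900e+00] op 0.293 gf 34.7 F [-0.1 -0.  -0.8]
dp units [-0.04  0.01  1.67] turn z units -0.03
```

View pics/a3.png

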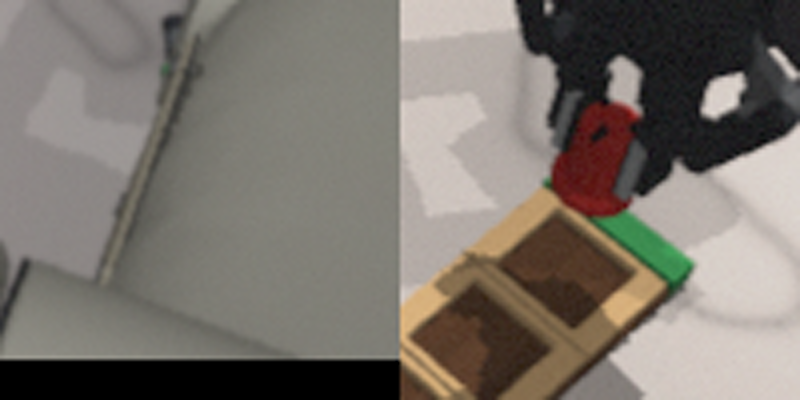

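The hub hangs upright in the grip. Its foot's lowest edge is at side-crop (597,217), and its left and right extremes are at about 552 and 635. I'll cast those onto the underside height.

```bash
python3 -c "
from h import *
s=r.grab_frame('side')
f=plane(s,(439.1,254.1),75.2);c=f[:2]+18*np.array([.877,.48]);print('foot centre',c)
m=plane(s,((593.5-400)/4+390-.4,249),75.2);print(m)
p=s['pixels'][200:300,390:490];H=cv2.cvtColor(p,cv2.COLOR_RGB2HSV);M=cv2.inRange(H,(0,150,50),(6,255,255))|cv2.inRange(H,(174,150,50),(180,255,255));a=np.argwhere(M);print(a.min(0)+[200,390],a.max(0)+[200,390])
for row in range(46,55): x=np.flatnonzero(M[row]); print(row+200,(x.min()+390,x.max()+390) if len(x) else '')
"
```

```text
foot centre [ 627.26312716 -229.88003657]
[ 617.36097599 -230.18103748   75.2       ]
[225 428] [253 448]
246 (np.int64(428), np.int64(442))
247 (np.int64(428), np.int64(442))
248 (np.int64(429), np.int64(442))
249 (np.int64(430), np.int64(443))
250 (np.int64(431), np.int64(444))
251 (np.int64(432), np.int64(445))
252 (np.int64(434), np.int64(443))
253 (np.int64(436), np.int64(442))
254
```

Request:
play_rows --rows '[{"dp": [-0.07, 0, 0.5], "turn": [0, 0, 0], "fingers": 1}, {"dp": [0, 0, 0.6], "turn": [0, 0, 0], "fingers": 1}, {"dp": [0, 0, 0.33], "turn": [0, 0, 0], "fingers": 1}, {"dp": [0, 0, 0], "turn": [0, 0, 0], "fingers": 1}]'

```text
clock: 5.65
eef_pos: [618.5, -223.6, 28.0]
tcp_rot: [-3.139, 0.005, 0.104]
contact_force: [-0.1, 0.2, -1.3]
opening: 0.291
grasp_force: 34.7
```

```bash
python3 -c "
from h import *
go(621,-226.5,22,5.9)
s=r.grab_frame('side')['pixels'][210:310,390:490,::-1]
cv2.imwrite('pics/a4.png',cv2.resize(s,None,fx=5,fy=5,interpolation=cv2.INTER_CUBIC))"
```

```text
clock 5.65 tcp [ 618.5 -223.6   28. ] rot [-179.87    0.27    5.99] op 0.291 gf 34.7 F [-0.1  0.2 -1.3]
dp units [0.05 0.08 0.15] turn z units 0.01
```

View pics/a4.png

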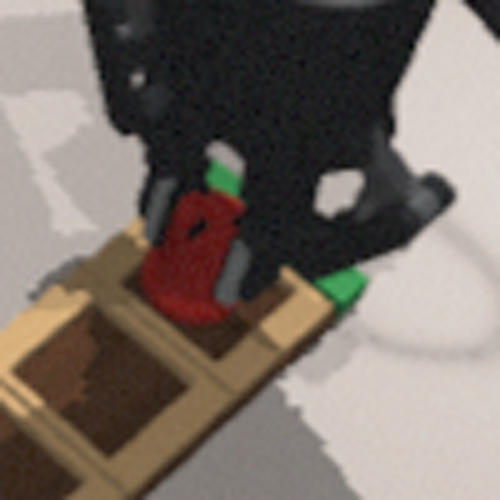

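The hub's foot is at about (190,290) in the crop and the pocket centre at about (206,286), so it sits a few mm toward -x along the rack. I'll correct that before lowering.

Request:
play_rows --rows '[{"dp": [0.08, 0.02, -0.05], "turn": [0, 0, 0], "fingers": 1}, {"dp": [0, 0, 0], "turn": [0, 0, 0], "fingers": 1}, {"dp": [0, 0, 0], "turn": [0, 0, 0], "fingers": 1}]'

```text
clock: 5.95
eef_pos: [625.4, -226.1, 34.5]
tcp_rot: [3.14, -0.002, 0.103]
contact_force: [-0.3, -0.6, -0.4]
opening: 0.289
grasp_force: 34.7
```

```bash
python3 -c "
from h import *
go(622,-226.5,22,5.9)
s=r.grab_frame('side')
p=s['pixels'][200:300,390:490];H=cv2.cvtColor(p,cv2.COLOR_RGB2HSV);M=cv2.inRange(H,(0,150,40),(6,255,255))|cv2.inRange(H,(174,150,40),(180,255,255));a=np.argwhere(M);print(a.min(0)+[200,390],a.max(0)+[200,390])
z=r.sense()['eef_pos'][2]-13.6;b=a.max(0)[0]
for row in range(b-4,b+1): x=np.flatnonzero(M[row]); print(row+200,x.min()+390,x.max()+390)
x=np.flatnonzero(M[b]).mean()+390
print(plane(s,(x,b+200.5),z)[:2]+18*np.array([.877,.48]))
cv2.imwrite('pics/a5.png',cv2.resize(p[10:,:,::-1],None,fx=5,fy=5,interpolation=cv2.INTER_CUBIC))"
```

```text
clock 5.95 tcp [ 625.4 -226.1   34.5] rot [ 1.7994e+02 -1.3000e-01  5.9100e+00] op 0.289 gf 34.7 F [-0.3 -0.6 -0.4]
dp units [-0.09  0.    0.31] turn z units 0.0
[245 422] [271 443]
267 425 437
268 425 438
269 426 440
270 429 439
271 429 437
[ 628.99013356 -229.85449479]
```

View pics/a5.png

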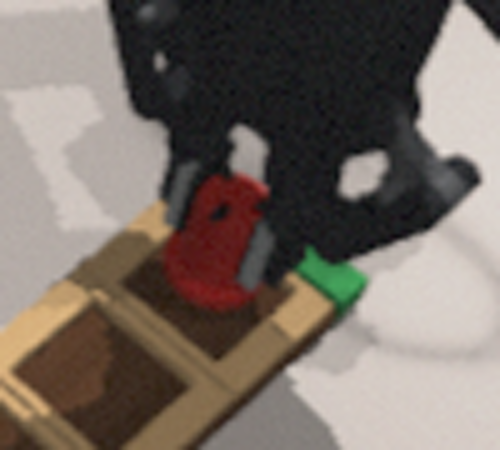

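Request:
play_rows --rows '[{"dp": [-0.07, -0.03, 0], "turn": [0, 0, 0], "fingers": 1}, {"dp": [0, 0, 0.1], "turn": [0, 0, 0], "fingers": 1}, {"dp": [0, 0, 0.1], "turn": [0, 0, 0], "fingers": 1}, {"dp": [0, 0, 0.06], "turn": [0, 0, 0], "fingers": 1}, {"dp": [0, 0, 0], "turn": [0, 0, 0], "fingers": 1}]'

```text
clock: 6.42
eef_pos: [620.8, -224.8, 21.9]
tcp_rot: [-3.141, 0.001, 0.103]
contact_force: [0.2, -0.5, -0.1]
opening: 0.294
grasp_force: 34.8
```

Request:
play_rows --rows '[{"dp": [0, 0, 0], "turn": [0, 0, 0], "fingers": 1}, {"dp": [0, 0, 0], "turn": [0, 0, 0], "fingers": 1}]'

```text
clock: 6.58
eef_pos: [621.1, -224.8, 22.3]
tcp_rot: [-3.141, 0.0, 0.103]
contact_force: [-0.1, 0.1, -1.1]
opening: 0.294
grasp_force: 34.8
```

```bash
python3 -c "
from h import *
go(622,-225.5,22,5.9)
p=r.grab_frame('side')['pixels'][200:300,390:490]
cv2.imwrite('pics/a6.png',cv2.resize(p[10:,:,::-1],None,fx=5,fy=5,interpolation=cv2.INTER_CUBIC))"
```

```text
clock 6.58 tcp [ 621.1 -224.8   22.3] rot [-1.7999e+02  1.0000e-02  5.8900e+00] op 0.294 gf 34.8 F [-0.1  0.1 -1.1]
dp units [0.02 0.02 0.01] turn z units -0.0
```

View pics/a6.png

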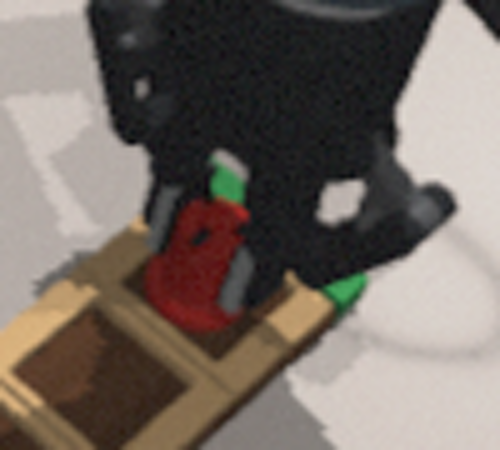

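The foot is inside the pocket, slightly toward its -x edge at about (195,330). I nudge it +x, then lower it to contact and release.

Request:
play_rows --rows '[{"dp": [0.06, 0.02, 0], "turn": [0, 0, 0], "fingers": 1}, {"dp": [0, 0, 0.02], "turn": [0, 0, 0], "fingers": 1}, {"dp": [0, 0, 0.02], "turn": [0, 0, 0], "fingers": 1}, {"dp": [0, 0, 0], "turn": [0, 0, 0], "fingers": 1}, {"dp": [0, 0, 0], "turn": [0, 0, 0], "fingers": 1}]'

```text
clock: 7.05
eef_pos: [624.2, -225.6, 21.7]
tcp_rot: [3.141, -0.001, 0.103]
contact_force: [-2.2, 0.3, 5.7]
opening: 0.293
grasp_force: 35.5
```

Request:
play_rows --rows '[{"dp": [0, 0, 0], "turn": [0, 0, 0], "fingers": 0.65}, {"dp": [0, 0, 0], "turn": [0, 0, 0], "fingers": 0.5}, {"dp": [0, 0, 0], "turn": [0, 0, 0], "fingers": 0.2}, {"dp": [0, 0, 0], "turn": [0, 0, 0], "fingers": 0}, {"dp": [0, 0, 0], "turn": [0, 0, 0], "fingers": 0}]'

```text
clock: 7.47
eef_pos: [623.5, -225.3, 20.7]
tcp_rot: [-3.141, 0.0, 0.103]
contact_force: [-0.3, -0.3, -1.0]
opening: 0.897
grasp_force: 0.0
```

Request:
play_rows --rows '[{"dp": [0, 0, -0.4], "turn": [0, 0, 0], "fingers": 0}, {"dp": [0, 0, -0.8], "turn": [0, 0, 0], "fingers": 0}, {"dp": [0, 0, -0.8], "turn": [0, 0, 0], "fingers": 0}, {"dp": [-0.06, -0.47, 0], "turn": [0, 0, 0], "fingers": 0}, {"dp": [-0.12, -0.97, 0], "turn": [0, 0, 0], "fingers": 0}]'

```text
clock: 7.88
eef_pos: [613.3, -171.7, 103.6]
tcp_rot: [3.138, -0.006, 0.1]
contact_force: [0.1, 1.4, -0.9]
opening: 1.004
grasp_force: 0.0
```

Request:
play_rows --rows '[{"dp": [-0.12, -0.97, 0], "turn": [0, 0, 0], "fingers": 0}, {"dp": [-0.12, -0.97, 0], "turn": [0, 0, 0], "fingers": 0}, {"dp": [-0.12, -0.97, 0], "turn": [0, 0, 0], "fingers": 0}, {"dp": [-0.12, -0.97, 0], "turn": [0, 0, 0], "fingers": 0}, {"dp": [-0.12, -0.97, 0], "turn": [0, 0, 0], "fingers": 0}]'

```text
clock: 8.3
eef_pos: [566.0, 23.4, 100.9]
tcp_rot: [-3.142, -0.0, 0.103]
contact_force: [0.2, 1.3, 0.7]
opening: 1.002
grasp_force: 0.0
```

Request:
play_rows --rows '[{"dp": [-0.12, -0.97, 0], "turn": [0, 0, 0], "fingers": 0}, {"dp": [-0.12, -0.97, 0], "turn": [0, 0, 0], "fingers": 0}, {"dp": [-0.12, -0.97, 0], "turn": [0, 0, 0], "fingers": 0}, {"dp": [-0.12, -0.97, 0], "turn": [0, 0, 0], "fingers": 0}, {"dp": [-0.12, -0.97, 0], "turn": [0, 0, 0], "fingers": 0}]'

```text
clock: 8.72
eef_pos: [522.2, 214.1, 101.0]
tcp_rot: [-3.141, -0.0, 0.103]
contact_force: [0.8, -0.2, 0.1]
opening: 0.995
grasp_force: 0.0
```

Request:
play_rows --rows '[{"dp": [-0.08, -0.5, 0], "turn": [0, 0, -0.4], "fingers": 0}, {"dp": [0, 0, 0], "turn": [0, 0, -0.33], "fingers": 0}, {"dp": [0, 0, 0], "turn": [0, 0, 0], "fingers": 0}, {"dp": [0, 0, 0], "turn": [0, 0, 0], "fingers": 0}]'

```text
clock: 9.05
eef_pos: [517.5, 231.9, 100.8]
tcp_rot: [3.141, 0.0, 0.179]
contact_force: [0.0, 0.8, -0.1]
opening: 0.997
grasp_force: 0.0
```

```bash
python3 -c "
from h import *
go(516.5,232,20,10.3)
t=r.grab_frame('top');s=r.grab_frame('side')
a=t['pixels'][140:240,390:460,::-1];b=s['pixels'][225:325,380:480,::-1]
cv2.imwrite('pics/a7.png',cv2.resize(np.hstack([a,b]),None,fx=4.5,fy=4.5,interpolation=cv2.INTER_CUBIC))"
```

```text
clock 9.05 tcp [517.5 231.9 100.8] rot [179.99   0.    10.26] op 0.997 gf 0.0 F [ 0.   0.8 -0.1]
dp units [-0.02 -0.01  2.02] turn z units -0.01
```

View pics/a7.png

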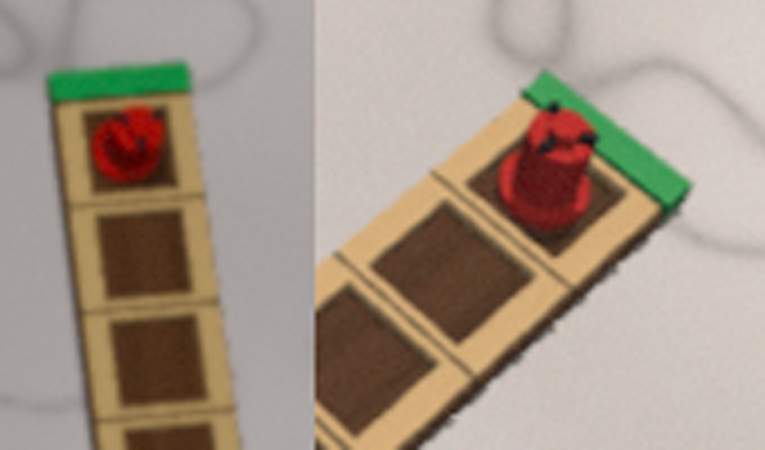

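The hub stands upright in the pocket beside the green block, centred in both views. Next is the motor.

Request:
play_rows --rows '[{"dp": [-0.01, 0, 0.6], "turn": [0, 0, 0], "fingers": 0}, {"dp": [0, 0, 0.7], "turn": [0, 0, 0], "fingers": 0}, {"dp": [0, 0, 0.5], "turn": [0, 0, 0], "fingers": 0}, {"dp": [0, 0, 0.23], "turn": [0, 0, 0], "fingers": 0.1}, {"dp": [0, 0, 0], "turn": [0, 0, 0], "fingers": 0.2}]' --force 40

```text
clock: 9.57
eef_pos: [516.2, 230.3, 17.8]
tcp_rot: [3.141, 0.004, 0.178]
contact_force: [-1.0, 0.5, -0.4]
opening: 0.8
grasp_force: 0.0
```

Request:
play_rows --rows '[{"dp": [0, 0, 0], "turn": [0, 0, 0], "fingers": 0.4}, {"dp": [0, 0, 0], "turn": [0, 0, 0], "fingers": 0.6}, {"dp": [0, 0, 0], "turn": [0, 0, 0], "fingers": 1}, {"dp": [0, 0, 0], "turn": [0, 0, 0], "fingers": 1}, {"dp": [0, 0, 0], "turn": [0, 0, 0], "fingers": 1}]'

```text
clock: 9.98
eef_pos: [518.4, 232.0, 21.2]
tcp_rot: [-3.141, -0.002, 0.179]
contact_force: [0.4, -1.3, 7.0]
opening: 0.382
grasp_force: 39.6
```

Request:
play_rows --rows '[{"dp": [0, 0, 0], "turn": [0, 0, 0], "fingers": 1}, {"dp": [0, 0, 0], "turn": [0, 0, 0], "fingers": 1}, {"dp": [0, 0, 0], "turn": [0, 0, 0], "fingers": 1}]'

```text
clock: 10.23
eef_pos: [518.4, 232.0, 21.2]
tcp_rot: [-3.141, -0.002, 0.179]
contact_force: [-0.1, -1.2, 5.9]
opening: 0.385
grasp_force: 39.7
```

```bash
python3 -c "
from h import *
go(566.8,-232,20,5.9)"
```

```text
clock 10.23 tcp [518.4 232.   21.2] rot [-1.7998e+02 -1.4000e-01  1.0280e+01] op 0.385 gf 39.7 F [-0.1 -1.2  5.9]
dp units [-0.88 11.63  0.03] turn z units 0.73
```

Request:
play_rows --rows '[{"dp": [0, 0, -0.4], "turn": [0, 0, 0], "fingers": 1}, {"dp": [0, 0, -0.8], "turn": [0, 0, 0], "fingers": 1}, {"dp": [0, 0.1, -0.5], "turn": [0, 0, 0], "fingers": 1}, {"dp": [-0.04, 0.45, 0], "turn": [0, 0, 0], "fingers": 1}, {"dp": [-0.07, 0.98, 0], "turn": [0, 0, 0], "fingers": 1}]'

```text
clock: 10.65
eef_pos: [525.7, 173.4, 90.3]
tcp_rot: [-3.14, -0.006, 0.182]
contact_force: [0.9, -0.8, -1.6]
opening: 0.381
grasp_force: 40.1
```

Request:
play_rows --rows '[{"dp": [-0.07, 0.98, 0], "turn": [0, 0, 0], "fingers": 1}, {"dp": [-0.07, 0.98, 0], "turn": [0, 0, 0], "fingers": 1}, {"dp": [-0.07, 0.98, 0], "turn": [0, 0, 0], "fingers": 1}, {"dp": [-0.07, 0.98, 0], "turn": [0, 0, 0], "fingers": 1}, {"dp": [-0.07, 0.98, 0], "turn": [0, 0, 0], "fingers": 1}]'

```text
clock: 11.07
eef_pos: [545.2, -26.5, 88.5]
tcp_rot: [3.141, -0.001, 0.179]
contact_force: [0.7, -0.5, -1.1]
opening: 0.384
grasp_force: 40.1
```

Request:
play_rows --rows '[{"dp": [-0.07, 0.98, 0], "turn": [0, 0, 0], "fingers": 1}, {"dp": [-0.07, 0.98, 0], "turn": [0, 0, 0], "fingers": 1}, {"dp": [-0.07, 0.98, 0], "turn": [0, 0, 0], "fingers": 1}, {"dp": [-0.07, 0.98, 0], "turn": [0, 0, 0], "fingers": 1}, {"dp": [-0.07, 0.8, 0], "turn": [0, 0, 0], "fingers": 1}]'

```text
clock: 11.48
eef_pos: [565.3, -215.8, 88.5]
tcp_rot: [3.141, -0.001, 0.179]
contact_force: [0.5, 0.8, -1.5]
opening: 0.379
grasp_force: 40.2
```

Request:
play_rows --rows '[{"dp": [-0.05, 0.47, 0], "turn": [0, 0, 0.4], "fingers": 1}, {"dp": [0, 0, 0], "turn": [0, 0, 0.33], "fingers": 1}, {"dp": [0, 0, 0], "turn": [0, 0, 0], "fingers": 1}, {"dp": [0, 0, 0], "turn": [0, 0, 0], "fingers": 1}]'

```text
clock: 11.82
eef_pos: [566.2, -231.8, 88.0]
tcp_rot: [-3.141, -0.0, 0.103]
contact_force: [0.1, 0.3, -1.4]
opening: 0.386
grasp_force: 40.2
```

```bash
python3 -c "
from h import *
go(567.7,-231.5,24,5.9)"
```

```text
clock 11.82 tcp [ 566.2 -231.8   88. ] rot [-1.7999e+02 -1.0000e-02  5.9200e+00] op 0.386 gf 40.2 F [ 0.1  0.3 -1.4]
dp units [ 0.04 -0.    1.6 ] turn z units 0.0
```

Request:
play_rows --rows '[{"dp": [0.04, 0, 0.5], "turn": [0, 0, 0], "fingers": 1}, {"dp": [0, 0, 0.5], "turn": [0, 0, 0], "fingers": 1}, {"dp": [0, 0, 0.3], "turn": [0, 0, 0], "fingers": 1}, {"dp": [0, 0, 0], "turn": [0, 0, 0], "fingers": 1}, {"dp": [0, 0, 0], "turn": [0, 0, 0], "fingers": 1}]'

```text
clock: 12.23
eef_pos: [567.6, -230.8, 35.4]
tcp_rot: [-3.141, 0.001, 0.104]
contact_force: [1.0, -0.5, -1.1]
opening: 0.382
grasp_force: 40.2
```

Request:
play_rows --rows '[{"dp": [0, 0, 0.1], "turn": [0, 0, 0], "fingers": 1}, {"dp": [0, 0, 0.1], "turn": [0, 0, 0], "fingers": 1}, {"dp": [0, 0, 0.08], "turn": [0, 0, 0], "fingers": 1}, {"dp": [0, 0, 0], "turn": [0, 0, 0], "fingers": 1}, {"dp": [0, 0, 0], "turn": [0, 0, 0], "fingers": 1}]'

```text
clock: 12.65
eef_pos: [568.0, -231.7, 24.6]
tcp_rot: [-3.142, -0.0, 0.103]
contact_force: [-0.0, 0.5, -1.0]
opening: 0.382
grasp_force: 40.2
```

```bash
python3 -c "
from h import *
go(567.7,-231.5,21.2,5.9)
s=r.grab_frame('side')
cv2.imwrite('pics/a8.png',cv2.resize(s['pixels'][225:325,365:465,::-1],None,fx=5,fy=5,interpolation=cv2.INTER_CUBIC))"
```

```text
clock 12.65 tcp [ 568.  -231.7   24.6] rot [-180.     -0.      5.89] op 0.382 gf 40.2 F [-0.   0.5 -1. ]
dp units [-0.01 -0.    0.08] turn z units -0.0
```

View pics/a8.png

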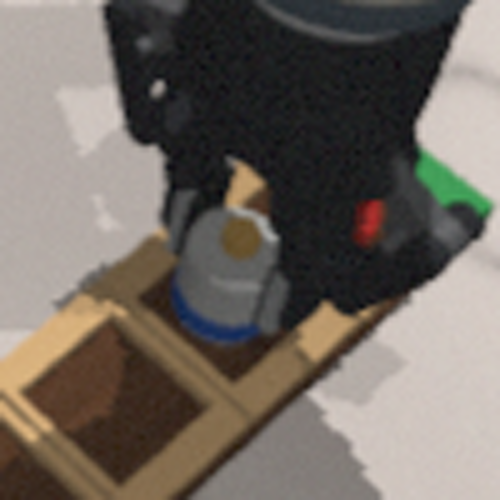

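The motor's base is at about (222,340), clear of the pocket's edges. I lower it to contact.

Request:
play_rows --rows '[{"dp": [0, 0, 0.04], "turn": [0, 0, 0], "fingers": 1}, {"dp": [0, 0, 0.04], "turn": [0, 0, 0], "fingers": 1}, {"dp": [0, 0, 0.02], "turn": [0, 0, 0], "fingers": 1}, {"dp": [0, 0, 0], "turn": [0, 0, 0], "fingers": 1}, {"dp": [0, 0, 0], "turn": [0, 0, 0], "fingers": 1}]'

```text
clock: 13.12
eef_pos: [568.1, -231.8, 21.2]
tcp_rot: [3.141, -0.0, 0.103]
contact_force: [-2.4, 1.0, 7.6]
opening: 0.384
grasp_force: 41.2
```

Request:
play_rows --rows '[{"dp": [0, 0, 0], "turn": [0, 0, 0], "fingers": 0.55}, {"dp": [0, 0, 0], "turn": [0, 0, 0], "fingers": 0.4}, {"dp": [0, 0, 0], "turn": [0, 0, 0], "fingers": 0.2}, {"dp": [0, 0, 0], "turn": [0, 0, 0], "fingers": 0}, {"dp": [0, 0, 0], "turn": [0, 0, 0], "fingers": 0}]'

```text
clock: 13.53
eef_pos: [567.9, -231.6, 20.3]
tcp_rot: [-3.141, 0.0, 0.103]
contact_force: [-0.1, 0.1, -0.2]
opening: 0.983
grasp_force: 0.0
```

Request:
play_rows --rows '[{"dp": [0, 0, -0.4], "turn": [0, 0, 0], "fingers": 0}, {"dp": [0, 0, -0.8], "turn": [0, 0, 0], "fingers": 0}, {"dp": [0, 0, -0.8], "turn": [0, 0, 0], "fingers": 0}, {"dp": [0.06, -0.47, 0], "turn": [0, 0, 0], "fingers": 0}, {"dp": [0.11, -0.97, 0], "turn": [0, 0, 0], "fingers": 0}]'

```text
clock: 13.95
eef_pos: [571.0, -176.5, 103.0]
tcp_rot: [3.138, -0.005, 0.1]
contact_force: [0.2, -0.2, -0.0]
opening: 0.999
grasp_force: 0.0
```

Request:
play_rows --rows '[{"dp": [0.11, -0.97, 0], "turn": [0, 0, 0], "fingers": 0}, {"dp": [0.11, -0.97, 0], "turn": [0, 0, 0], "fingers": 0}, {"dp": [0.11, -0.97, 0], "turn": [0, 0, 0], "fingers": 0}, {"dp": [0.11, -0.97, 0], "turn": [0, 0, 0], "fingers": 0}, {"dp": [0.11, -0.97, 0], "turn": [0, 0, 0], "fingers": 0}]'

```text
clock: 14.37
eef_pos: [570.5, 23.4, 100.6]
tcp_rot: [3.142, -0.0, 0.103]
contact_force: [0.5, -0.3, -0.0]
opening: 0.998
grasp_force: 0.0
```

Request:
play_rows --rows '[{"dp": [0.11, -0.97, 0], "turn": [0, 0, 0], "fingers": 0}, {"dp": [0.11, -0.97, 0], "turn": [0, 0, 0], "fingers": 0}, {"dp": [0.11, -0.97, 0], "turn": [0, 0, 0], "fingers": 0}, {"dp": [0.11, -0.97, 0], "turn": [0, 0, 0], "fingers": 0}, {"dp": [0.11, -0.97, 0], "turn": [0, 0, 0], "fingers": 0}]'

```text
clock: 14.78
eef_pos: [572.4, 218.8, 100.5]
tcp_rot: [3.142, -0.0, 0.103]
contact_force: [1.0, 0.3, 0.2]
opening: 0.999
grasp_force: 0.0
```

Request:
play_rows --rows '[{"dp": [0.03, -0.6, 0], "turn": [0, 0, -0.4], "fingers": 0}, {"dp": [0, 0, 0], "turn": [0, 0, -0.33], "fingers": 0}, {"dp": [0, 0, 0], "turn": [0, 0, 0], "fingers": 0}, {"dp": [0, 0, 0], "turn": [0, 0, 0], "fingers": 0}]'

```text
clock: 15.12
eef_pos: [571.2, 240.9, 100.2]
tcp_rot: [3.141, 0.001, 0.179]
contact_force: [-0.3, -0.8, 0.5]
opening: 1.002
grasp_force: 0.0
```

```bash
python3 -c "
from h import *
go(570.7,240.8,20,10.3)
t=r.grab_frame('top');s=r.grab_frame('side')
a=t['pixels'][140:240,390:460,::-1];b=s['pixels'][225:325,380:480,::-1];c=s['pixels'][80:180,210:310,::-1]
cv2.imwrite('pics/a9.png',cv2.resize(np.hstack([a,b,c]),None,fx=2.9,fy=2.9,interpolation=cv2.INTER_CUBIC))"
```

```text
clock 15.12 tcp [571.2 240.9 100.2] rot [1.7998e+02 3.0000e-02 1.0250e+01] op 1.002 gf 0.0 F [-0.3 -0.8  0.5]
dp units [-0.01 -0.    2.01] turn z units -0.01
```

View pics/a9.png

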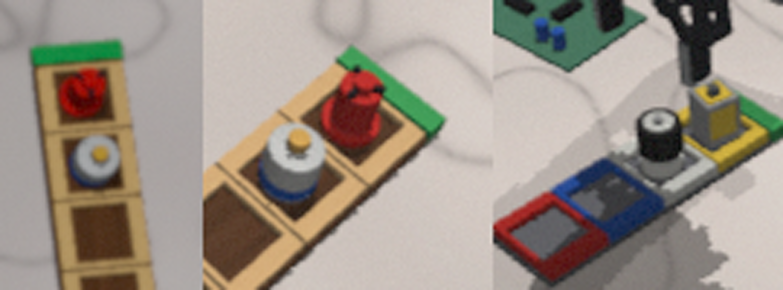

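The motor stands upright in the second pocket with the hub untouched, and the idler and solenoid still stand in their cradles. Now the idler grasp.

Request:
play_rows --rows '[{"dp": [-0.01, 0, 0.6], "turn": [0, 0, 0], "fingers": 0}, {"dp": [0, 0, 0.7], "turn": [0, 0, 0], "fingers": 0}, {"dp": [0, 0, 0.5], "turn": [0, 0, 0], "fingers": 0}, {"dp": [0, 0, 0.22], "turn": [0, 0, 0], "fingers": 0.1}, {"dp": [0, 0, 0], "turn": [0, 0, 0], "fingers": 0.2}]' --force 35

```text
clock: 15.63
eef_pos: [569.8, 239.3, 17.7]
tcp_rot: [3.141, 0.004, 0.178]
contact_force: [-0.5, -0.7, -0.2]
opening: 0.808
grasp_force: 0.0
```

Request:
play_rows --rows '[{"dp": [0, 0, 0], "turn": [0, 0, 0], "fingers": 0.4}, {"dp": [0, 0, 0], "turn": [0, 0, 0], "fingers": 0.6}, {"dp": [0, 0, 0], "turn": [0, 0, 0], "fingers": 1}, {"dp": [0, 0, 0], "turn": [0, 0, 0], "fingers": 1}, {"dp": [0, 0, 0], "turn": [0, 0, 0], "fingers": 1}]'

```text
clock: 16.05
eef_pos: [572.3, 241.1, 21.3]
tcp_rot: [-3.141, -0.003, 0.179]
contact_force: [0.0, -1.4, 8.2]
opening: 0.412
grasp_force: 35.0
```

Request:
play_rows --rows '[{"dp": [0, 0, 0], "turn": [0, 0, 0], "fingers": 1}, {"dp": [0, 0, 0], "turn": [0, 0, 0], "fingers": 1}, {"dp": [0, 0, 0], "turn": [0, 0, 0], "fingers": 1}]'

```text
clock: 16.3
eef_pos: [572.2, 241.1, 21.3]
tcp_rot: [-3.141, -0.003, 0.179]
contact_force: [0.0, -1.0, 7.1]
opening: 0.408
grasp_force: 35.1
```

```bash
python3 -c "
from h import *
go(512,-237.3,20,5.9)"
```

```text
clock 16.3 tcp [572.2 241.1  21.3] rot [-1.7998e+02 -1.5000e-01  1.0280e+01] op 0.408 gf 35.1 F [ 0.  -1.   7.1]
dp units [-3.62 11.5   0.03] turn z units 0.73
```

Request:
play_rows --rows '[{"dp": [0, 0, -0.4], "turn": [0, 0, 0], "fingers": 1}, {"dp": [0, 0, -0.8], "turn": [0, 0, 0], "fingers": 1}, {"dp": [0, 0.1, -0.5], "turn": [0, 0, 0], "fingers": 1}, {"dp": [-0.15, 0.45, 0], "turn": [0, 0, 0], "fingers": 1}, {"dp": [-0.3, 0.95, 0], "turn": [0, 0, 0], "fingers": 1}]'

```text
clock: 16.72
eef_pos: [566.5, 181.4, 90.4]
tcp_rot: [-3.14, -0.007, 0.182]
contact_force: [0.1, -0.4, -1.4]
opening: 0.411
grasp_force: 35.1
```

Request:
play_rows --rows '[{"dp": [-0.3, 0.95, 0], "turn": [0, 0, 0], "fingers": 1}, {"dp": [-0.3, 0.95, 0], "turn": [0, 0, 0], "fingers": 1}, {"dp": [-0.3, 0.95, 0], "turn": [0, 0, 0], "fingers": 1}, {"dp": [-0.3, 0.95, 0], "turn": [0, 0, 0], "fingers": 1}, {"dp": [-0.3, 0.95, 0], "turn": [0, 0, 0], "fingers": 1}]'

```text
clock: 17.13
eef_pos: [538.7, -20.8, 88.4]
tcp_rot: [3.141, -0.001, 0.18]
contact_force: [1.4, -0.3, -0.0]
opening: 0.407
grasp_force: 35.1
```

Request:
play_rows --rows '[{"dp": [-0.3, 0.95, 0], "turn": [0, 0, 0], "fingers": 1}, {"dp": [-0.3, 0.95, 0], "turn": [0, 0, 0], "fingers": 1}, {"dp": [-0.3, 0.95, 0], "turn": [0, 0, 0], "fingers": 1}, {"dp": [-0.3, 0.95, 0], "turn": [0, 0, 0], "fingers": 1}, {"dp": [-0.27, 0.85, 0], "turn": [0, 0, 0], "fingers": 1}]'

```text
clock: 17.55
eef_pos: [513.9, -215.0, 88.4]
tcp_rot: [3.141, -0.001, 0.179]
contact_force: [-0.0, 0.1, -0.5]
opening: 0.412
grasp_force: 35.1
```

Request:
play_rows --rows '[{"dp": [-0.2, 0.6, 0], "turn": [0, 0, 0.4], "fingers": 1}, {"dp": [0, 0, 0], "turn": [0, 0, 0.33], "fingers": 1}, {"dp": [0, 0, 0], "turn": [0, 0, 0], "fingers": 1}, {"dp": [0, 0, 0], "turn": [0, 0, 0], "fingers": 1}]'

```text
clock: 17.88
eef_pos: [510.6, -237.7, 88.0]
tcp_rot: [3.142, -0.0, 0.103]
contact_force: [-0.4, -0.3, -0.5]
opening: 0.406
grasp_force: 35.1
```

```bash
python3 -c "
from h import *
go(512,-237.3,24.6,5.9)"
```

```text
clock 17.88 tcp [ 510.6 -237.7   88. ] rot [ 1.80e+02 -2.00e-02  5.91e+00] op 0.406 gf 35.1 F [-0.4 -0.3 -0.5]
dp units [ 0.04 -0.01  1.59] turn z units 0.0
```

Request:
play_rows --rows '[{"dp": [0.04, -0.01, 0.5], "turn": [0, 0, 0], "fingers": 1}, {"dp": [0, 0, 0.5], "turn": [0, 0, 0], "fingers": 1}, {"dp": [0, 0, 0.3], "turn": [0, 0, 0], "fingers": 1}, {"dp": [0, 0, 0], "turn": [0, 0, 0], "fingers": 1}, {"dp": [0, 0, 0], "turn": [0, 0, 0], "fingers": 1}]'

```text
clock: 18.3
eef_pos: [511.9, -236.2, 35.4]
tcp_rot: [-3.141, 0.001, 0.104]
contact_force: [-0.1, -0.8, -0.4]
opening: 0.413
grasp_force: 35.2
```

Request:
play_rows --rows '[{"dp": [0, 0, 0.1], "turn": [0, 0, 0], "fingers": 1}, {"dp": [0, 0, 0.1], "turn": [0, 0, 0], "fingers": 1}, {"dp": [0, 0, 0.08], "turn": [0, 0, 0], "fingers": 1}, {"dp": [0, 0, 0], "turn": [0, 0, 0], "fingers": 1}, {"dp": [0, 0, 0], "turn": [0, 0, 0], "fingers": 1}]'

```text
clock: 18.72
eef_pos: [512.2, -237.1, 24.6]
tcp_rot: [-3.142, -0.0, 0.103]
contact_force: [0.4, 0.2, -0.7]
opening: 0.412
grasp_force: 35.2
```

Request:
play_rows --rows '[{"dp": [0, 0, 0.04], "turn": [0, 0, 0], "fingers": 1}, {"dp": [0, 0, 0.04], "turn": [0, 0, 0], "fingers": 1}, {"dp": [0, 0, 0.02], "turn": [0, 0, 0], "fingers": 1}, {"dp": [0, 0, 0], "turn": [0, 0, 0], "fingers": 1}, {"dp": [0, 0, 0], "turn": [0, 0, 0], "fingers": 1}]'

```text
clock: 19.13
eef_pos: [512.4, -237.3, 21.3]
tcp_rot: [3.141, -0.0, 0.103]
contact_force: [-2.8, 0.3, 10.4]
opening: 0.41
grasp_force: 36.1
```

Request:
play_rows --rows '[{"dp": [0, 0, 0], "turn": [0, 0, 0], "fingers": 0.52}, {"dp": [0, 0, 0], "turn": [0, 0, 0], "fingers": 0.4}, {"dp": [0, 0, 0], "turn": [0, 0, 0], "fingers": 0.2}, {"dp": [0, 0, 0], "turn": [0, 0, 0], "fingers": 0}, {"dp": [0, 0, 0], "turn": [0, 0, 0], "fingers": 0}]'

```text
clock: 19.55
eef_pos: [512.1, -237.1, 20.4]
tcp_rot: [-3.142, 0.0, 0.103]
contact_force: [-0.1, 0.9, 0.3]
opening: 0.985
grasp_force: 0.0
```

Request:
play_rows --rows '[{"dp": [0, 0, -0.4], "turn": [0, 0, 0], "fingers": 0}, {"dp": [0, 0, -0.8], "turn": [0, 0, 0], "fingers": 0}, {"dp": [0, 0, -0.8], "turn": [0, 0, 0], "fingers": 0}, {"dp": [0.16, -0.45, 0], "turn": [0, 0, 0], "fingers": 0}, {"dp": [0.32, -0.92, 0], "turn": [0, 0, 0], "fingers": 0}]'

```text
clock: 19.97
eef_pos: [527.2, -183.3, 102.8]
tcp_rot: [3.139, -0.004, 0.1]
contact_force: [0.3, 0.3, -0.3]
opening: 1.001
grasp_force: 0.0
```

Request:
play_rows --rows '[{"dp": [0.32, -0.92, 0], "turn": [0, 0, 0], "fingers": 0}, {"dp": [0.32, -0.92, 0], "turn": [0, 0, 0], "fingers": 0}, {"dp": [0.32, -0.92, 0], "turn": [0, 0, 0], "fingers": 0}, {"dp": [0.32, -0.92, 0], "turn": [0, 0, 0], "fingers": 0}, {"dp": [0.32, -0.92, 0], "turn": [0, 0, 0], "fingers": 0}]'

```text
clock: 20.38
eef_pos: [570.5, 10.8, 100.5]
tcp_rot: [3.142, -0.0, 0.103]
contact_force: [0.3, -0.4, -0.3]
opening: 1.0
grasp_force: 0.0
```

Request:
play_rows --rows '[{"dp": [0.32, -0.92, 0], "turn": [0, 0, 0], "fingers": 0}, {"dp": [0.32, -0.92, 0], "turn": [0, 0, 0], "fingers": 0}, {"dp": [0.32, -0.92, 0], "turn": [0, 0, 0], "fingers": 0}, {"dp": [0.32, -0.92, 0], "turn": [0, 0, 0], "fingers": 0}, {"dp": [0.32, -0.92, 0], "turn": [0, 0, 0], "fingers": 0}]'

```text
clock: 20.8
eef_pos: [615.2, 200.6, 100.4]
tcp_rot: [3.142, 0.0, 0.103]
contact_force: [0.1, -0.3, -0.7]
opening: 0.997
grasp_force: 0.0
```

Request:
play_rows --rows '[{"dp": [0.32, -0.92, 0], "turn": [0, 0, 0], "fingers": 0}, {"dp": [0.1, -0.34, 0], "turn": [0, 0, -0.4], "fingers": 0}, {"dp": [0, 0, 0], "turn": [0, 0, -0.33], "fingers": 0}, {"dp": [0, 0, 0], "turn": [0, 0, 0], "fingers": 0}, {"dp": [0, 0, 0], "turn": [0, 0, 0], "fingers": 0}]'

```text
clock: 21.22
eef_pos: [626.3, 250.1, 100.1]
tcp_rot: [3.141, 0.001, 0.179]
contact_force: [0.5, -0.1, 0.3]
opening: 0.998
grasp_force: 0.0
```

```bash
python3 -c "
from h import *
go(627,250.5,19.5,10.3)
t=r.grab_frame('top');s=r.grab_frame('side')
a=t['pixels'][145:265,390:455,::-1];b=s['pixels'][230:350,330:470,::-1];c=s['pixels'][60:180,230:320,::-1]
cv2.imwrite('pics/a10.png',cv2.resize(np.hstack([a,b,c]),None,fx=2.7,fy=2.7,interpolation=cv2.INTER_CUBIC))"
```

```text
clock 21.22 tcp [626.3 250.1 100.1] rot [1.7998e+02 5.0000e-02 1.0260e+01] op 0.998 gf 0.0 F [ 0.5 -0.1  0.3]
dp units [ 0.02 -0.01  2.01] turn z units -0.01
```

View pics/a10.png

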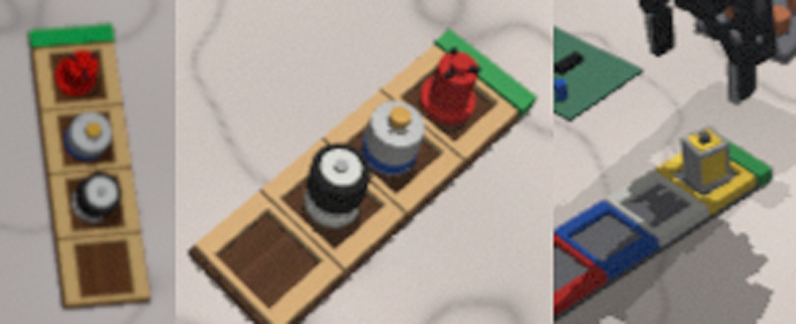

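The hub, motor and idler all stand upright in their pockets. Now the solenoid grasp.

Request:
play_rows --rows '[{"dp": [0.01, 0, 0.6], "turn": [0, 0, 0], "fingers": 0}, {"dp": [0, 0, 0.7], "turn": [0, 0, 0], "fingers": 0}, {"dp": [0, 0, 0.5], "turn": [0, 0, 0], "fingers": 0}, {"dp": [0, 0, 0.21], "turn": [0, 0, 0], "fingers": 0.1}, {"dp": [0, 0, 0], "turn": [0, 0, 0], "fingers": 0.2}]' --force 40

```text
clock: 21.73
eef_pos: [625.7, 249.1, 18.0]
tcp_rot: [3.141, 0.004, 0.178]
contact_force: [-0.2, 0.5, -0.4]
opening: 0.801
grasp_force: 0.0
```

Request:
play_rows --rows '[{"dp": [0, 0, 0], "turn": [0, 0, 0], "fingers": 0.4}, {"dp": [0, 0, 0], "turn": [0, 0, 0], "fingers": 0.6}, {"dp": [0, 0, 0], "turn": [0, 0, 0], "fingers": 1}, {"dp": [0, 0, 0], "turn": [0, 0, 0], "fingers": 1}, {"dp": [0, 0, 0], "turn": [0, 0, 0], "fingers": 1}]'

```text
clock: 22.15
eef_pos: [628.4, 250.9, 21.9]
tcp_rot: [-3.141, -0.003, 0.179]
contact_force: [-0.1, -0.3, 6.6]
opening: 0.341
grasp_force: 40.5
```

Request:
play_rows --rows '[{"dp": [0, 0, 0], "turn": [0, 0, 0], "fingers": 1}, {"dp": [0, 0, 0], "turn": [0, 0, 0], "fingers": 1}, {"dp": [0, 0, 0], "turn": [0, 0, 0], "fingers": 1}]'

```text
clock: 22.4
eef_pos: [628.4, 250.9, 21.9]
tcp_rot: [-3.141, -0.003, 0.179]
contact_force: [0.2, -0.9, 7.0]
opening: 0.341
grasp_force: 40.5
```

```bash
python3 -c "
from h import *
go(456.3,-243,20,5.9)"
```

```text
clock 22.4 tcp [628.4 250.9  21.9] rot [-1.7998e+02 -1.7000e-01  1.0280e+01] op 0.341 gf 40.5 F [ 0.2 -0.9  7. ]
dp units [-6.44 11.38  0.05] turn z units 0.73
```

Request:
play_rows --rows '[{"dp": [0, 0, -0.4], "turn": [0, 0, 0], "fingers": 1}, {"dp": [0, 0, -0.8], "turn": [0, 0, 0], "fingers": 1}, {"dp": [0, 0.1, -0.5], "turn": [0, 0, 0], "fingers": 1}, {"dp": [-0.24, 0.42, 0], "turn": [0, 0, 0], "fingers": 1}, {"dp": [-0.48, 0.84, 0], "turn": [0, 0, 0], "fingers": 1}]'

```text
clock: 22.82
eef_pos: [611.3, 194.7, 90.9]
tcp_rot: [-3.14, -0.007, 0.182]
contact_force: [-0.2, -0.2, -0.5]
opening: 0.347
grasp_force: 39.8
```

Request:
play_rows --rows '[{"dp": [-0.48, 0.84, 0], "turn": [0, 0, 0], "fingers": 1}, {"dp": [-0.48, 0.84, 0], "turn": [0, 0, 0], "fingers": 1}, {"dp": [-0.48, 0.84, 0], "turn": [0, 0, 0], "fingers": 1}, {"dp": [-0.48, 0.84, 0], "turn": [0, 0, 0], "fingers": 1}, {"dp": [-0.48, 0.84, 0], "turn": [0, 0, 0], "fingers": 1}]'

```text
clock: 23.23
eef_pos: [543.3, 8.0, 88.7]
tcp_rot: [3.141, -0.001, 0.18]
contact_force: [0.7, 0.4, -0.9]
opening: 0.345
grasp_force: 39.8
```

Request:
play_rows --rows '[{"dp": [-0.48, 0.84, 0], "turn": [0, 0, 0], "fingers": 1}, {"dp": [-0.48, 0.84, 0], "turn": [0, 0, 0], "fingers": 1}, {"dp": [-0.48, 0.84, 0], "turn": [0, 0, 0], "fingers": 1}, {"dp": [-0.48, 0.84, 0], "turn": [0, 0, 0], "fingers": 1}, {"dp": [-0.48, 0.84, 0], "turn": [0, 0, 0], "fingers": 1}]'

```text
clock: 23.65
eef_pos: [478.8, -174.7, 88.8]
tcp_rot: [3.141, -0.001, 0.179]
contact_force: [1.3, 0.2, -2.0]
opening: 0.344
grasp_force: 39.8
```

Request:
play_rows --rows '[{"dp": [-0.48, 0.84, 0], "turn": [0, 0, 0], "fingers": 1}, {"dp": [-0.28, 0.5, 0], "turn": [0, 0, 0], "fingers": 1}, {"dp": [-0.16, 0.28, 0], "turn": [0, 0, 0.4], "fingers": 1}, {"dp": [0, 0, 0], "turn": [0, 0, 0.33], "fingers": 1}, {"dp": [0, 0, 0], "turn": [0, 0, 0], "fingers": 1}]'

```text
clock: 24.07
eef_pos: [454.8, -243.9, 88.4]
tcp_rot: [3.141, -0.001, 0.098]
contact_force: [-0.6, 1.1, -0.1]
opening: 0.345
grasp_force: 39.9
```

Request:
play_rows --rows '[{"dp": [0, 0, 0], "turn": [0, 0, 0], "fingers": 1}, {"dp": [0, 0, 0], "turn": [0, 0, 0], "fingers": 1}]'

```text
clock: 24.23
eef_pos: [455.2, -242.7, 88.2]
tcp_rot: [-3.142, -0.0, 0.104]
contact_force: [-0.2, 0.1, -2.1]
opening: 0.345
grasp_force: 39.9
```

```bash
python3 -c "
from h import *
go(456.3,-243,25,5.9)"
```

```text
clock 24.23 tcp [ 455.2 -242.7   88.2] rot [-1.80e+02 -1.00e-02  5.96e+00] op 0.345 gf 39.9 F [-0.2  0.1 -2.1]
dp units [0.03 0.01 1.58] turn z units 0.01
```

Request:
play_rows --rows '[{"dp": [0.02, 0.01, 0.5], "turn": [0, 0, 0], "fingers": 1}, {"dp": [0, 0, 0.5], "turn": [0, 0, 0], "fingers": 1}, {"dp": [0, 0, 0.3], "turn": [0, 0, 0], "fingers": 1}, {"dp": [0, 0, 0], "turn": [0, 0, 0], "fingers": 1}, {"dp": [0, 0, 0], "turn": [0, 0, 0], "fingers": 1}]'

```text
clock: 24.65
eef_pos: [455.6, -242.8, 35.8]
tcp_rot: [-3.141, 0.001, 0.104]
contact_force: [1.0, 0.8, -0.9]
opening: 0.343
grasp_force: 39.8
```

Request:
play_rows --rows '[{"dp": [0, 0, 0.1], "turn": [0, 0, 0], "fingers": 1}, {"dp": [0, 0, 0.1], "turn": [0, 0, 0], "fingers": 1}, {"dp": [0, 0, 0.07], "turn": [0, 0, 0], "fingers": 1}, {"dp": [0, 0, 0], "turn": [0, 0, 0], "fingers": 1}, {"dp": [0, 0, 0], "turn": [0, 0, 0], "fingers": 1}]'

```text
clock: 25.07
eef_pos: [455.7, -243.7, 25.4]
tcp_rot: [3.142, -0.0, 0.103]
contact_force: [-0.8, 0.0, -2.2]
opening: 0.342
grasp_force: 39.8
```

Request:
play_rows --rows '[{"dp": [0, 0, 0.04], "turn": [0, 0, 0], "fingers": 1}, {"dp": [0, 0, 0.04], "turn": [0, 0, 0], "fingers": 1}, {"dp": [0, 0, 0.02], "turn": [0, 0, 0], "fingers": 1}, {"dp": [0, 0, 0], "turn": [0, 0, 0], "fingers": 1}, {"dp": [0, 0, 0], "turn": [0, 0, 0], "fingers": 1}]'

```text
clock: 25.48
eef_pos: [455.8, -243.8, 21.9]
tcp_rot: [3.141, -0.0, 0.103]
contact_force: [-2.0, 1.1, 8.4]
opening: 0.341
grasp_force: 41.0
```

The solenoid touches down at its grasp height. I release it, retreat and look.

Request:
play_rows --rows '[{"dp": [0, 0, 0], "turn": [0, 0, 0], "fingers": 0.58}, {"dp": [0, 0, 0], "turn": [0, 0, 0], "fingers": 0.4}, {"dp": [0, 0, 0], "turn": [0, 0, 0], "fingers": 0.2}, {"dp": [0, 0, 0], "turn": [0, 0, 0], "fingers": 0}, {"dp": [0, 0, 0], "turn": [0, 0, 0], "fingers": 0}]'

```text
clock: 25.9
eef_pos: [455.7, -243.7, 21.2]
tcp_rot: [-3.142, 0.0, 0.103]
contact_force: [-0.6, 0.0, 0.6]
opening: 0.957
grasp_force: 0.0
```

Request:
play_rows --rows '[{"dp": [0, 0, -0.4], "turn": [0, 0, 0], "fingers": 0}, {"dp": [0, 0, -0.8], "turn": [0, 0, 0], "fingers": 0}, {"dp": [0, 0, -0.9], "turn": [0, 0, 0], "fingers": 0}, {"dp": [0, -0.9, -0.3], "turn": [0, 0, 0], "fingers": 0}, {"dp": [0, -0.97, 0], "turn": [0, 0, 0], "fingers": 0}]'

```text
clock: 26.32
eef_pos: [450.7, -170.8, 120.7]
tcp_rot: [3.138, -0.006, 0.1]
contact_force: [0.2, 0.6, -0.7]
opening: 0.995
grasp_force: 0.0
```

Request:
play_rows --rows '[{"dp": [0, -0.97, 0], "turn": [0, 0, 0], "fingers": 0}, {"dp": [0, -0.97, 0], "turn": [0, 0, 0], "fingers": 0}, {"dp": [0, -0.97, 0], "turn": [0, 0, 0], "fingers": 0}, {"dp": [0, -0.97, 0], "turn": [0, 0, 0], "fingers": 0}, {"dp": [0, -0.97, 0], "turn": [0, 0, 0], "fingers": 0}]'

```text
clock: 26.73
eef_pos: [427.6, 25.3, 117.4]
tcp_rot: [3.142, -0.0, 0.102]
contact_force: [1.2, -0.2, 0.6]
opening: 1.005
grasp_force: 0.0
```

Request:
play_rows --rows '[{"dp": [0, -0.5, 0], "turn": [0, 0, 0], "fingers": 0}, {"dp": [0, 0, 0], "turn": [0, 0, 0], "fingers": 0}, {"dp": [0, 0, 0], "turn": [0, 0, 0], "fingers": 0}]'

```text
clock: 26.98
eef_pos: [425.9, 44.5, 117.3]
tcp_rot: [3.141, -0.0, 0.106]
contact_force: [-0.4, 0.1, -0.3]
opening: 0.998
grasp_force: 0.0
```

```bash
python3 -c "
from h import *
go(456.3,0,100,5.9)
t=r.grab_frame('top');s=r.grab_frame('side')
a=t['pixels'][145:265,390:455,::-1];b=s['pixels'][230:355,330:470,::-1]
o=np.zeros((125,205,3),np.uint8);o[:120,:65]=a;o[:,65:]=b
cv2.imwrite('pics/a11.png',cv2.resize(o,None,fx=3.9,fy=3.9,interpolation=cv2.INTER_CUBIC))"
```

```text
clock 26.98 tcp [425.9  44.5 117.3] rot [ 1.7999e+02 -1.0000e-02  6.0600e+00] op 0.998 gf 0.0 F [-0.4  0.1 -0.3]
dp units [0.64 1.19 0.43] turn z units 0.03
```

View pics/a11.png

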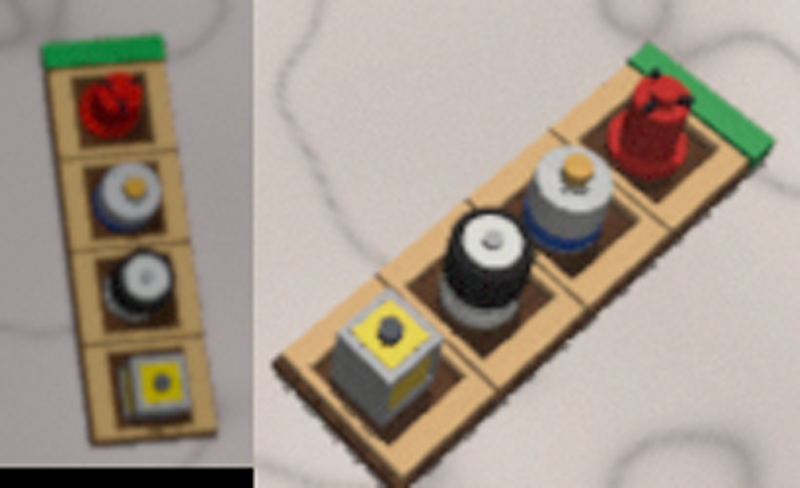

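All four parts are upright and seated in their pockets. From the green end the order is hub, motor, idler, solenoid, the reverse of the strip-down order.

```bash
python3 -c "
from rig import r
print(r.sign_off())"
```

```text
the job is handed in; nothing more can be done
None
```

The job is handed in at about 27 s: the last pictures show all four parts upright in the refit rack in reverse order (hub, motor, idler, solenoid from the green end), released, with the arm clear.

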